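# Seat the cream casting in its drilling jig and close the clamp bar

### The arm

A 6-joint arm with a two-finger parallel gripper is mounted at the origin on a cart in front of the work surface, level with it; the furniture and walls round the work are solid. World frame = base frame: x ahead of the robot, y to its left, z up, the work surface at z = 0. Lengths are in m, angles in rad, forces in N, time in s.
With the tool pointing down it reaches from about 0.3 to 0.775 m from the base axis. Payload 14.6 kg.
Tool frame: the origin (TCP) lies at the very end of the fingers, on their centre line; the grasp point (between the pads) lies 19 mm behind it; z points along the fingers, x is the direction in which the jaws open and shut, and the axes are right-handed (so a half turn about z gives the same grasp; the last joint's range is limited). The gripper opens to 94 mm and grips with 3 to 60 N. Pads are 16 mm wide; open, the fingers measure 119 mm over their backs; the gripper's body (75 mm by 177 mm) begins 78 mm behind the grasp point.
Start: joints at [-1.416, 0.3, 1.521, -0, 1.321, -0.067], TCP at [0.121, -0.537, 0.205] pointing down, gripper open.
Joint ranges: [-3.03, 3.03], [-0.79, 2.21], [0.23, 2.52], [-1.04, 4.18], [0, 3.07], [-2.55, 2.55]. Speed limits (rad/s): [2.22, 2.22, 2.57, 3.14, 3.14, 3.14].

### API

Orientations are given as [roll, pitch, yaw] about the fixed x, y, z axes, in that order (R = Rz(yaw) Ry(pitch) Rx(roll)).
In Python, from station import ctrl gives the robot as it stands.
- The arm moves only by the shell command python3 -m inch 'ROWS' [FORCE]. ROWS is JSON, one flat list of numbers, 7 for each row, row after row: the shift along the tool's x, y, z in cm, then the turn, a rotation vector about the tool's x, y, z in rad, then the opening, from 0 (shut) to 1 (fully open). In form: [tx, ty, tz, wx, wy, wz, claw, tx, ty, tz, wx, wy, wz, claw, ...]. A call has 1 to 20 rows; each row shifts and turns the commanded pose from where the row before left it, along the tool's axes as they then stand; what a row does not reach is not made up. A row lasts 1/8 s, in which the tool goes at most 62.5 mm and 10.7 degrees, less where a joint would pass 70% of its speed; a pose out of reach is approached as far as the arm can. A call is refused whole if a number of a shift passes 6.25 or a number of a turn 0.188, either way. A call with a gripper value outside its range is refused whole. The fingers move at their own pace and stop on an object; FORCE is the grip in N (left out, the last holds). Time passes only in rows, so rows that do not move let the fingers close. It gives the time, the measured TCP pose, the force and the opening at its end, in the units of the state.
- ctrl.get_obs(): the state, without advancing time (a new reading comes with each control period).
- ctrl.camera(name): name is "scene" or "top" or "wrist"; returns (picture, depth): 400x640x3 uint8, red, green, blue; 400x640 float32, m along the optical axis (not along the pixel's ray), 0 where there is no reading.
- ctrl.camera_params(name): a dict with "vertical_fov" (degrees; the focal length in pixels is half the picture's height over the tangent of half this angle, whatever the lens; pixels are square), "cx", "cy" (the principal point, pixels), "camera_from_world" (4x4, takes a point from world to camera coordinates); the wrist camera has in their place "mount" (4x4, takes a point from camera to tool coordinates, whose origin is the TCP and whose axes are the tool frame's). Camera axes: x right, y down, z forward; pixel columns grow to the right and rows downward; lengths in m; the calibration is good to about 2 mm. A picture is of the moment at which its call begins: read the wrist's pose just before it. camera_params takes no time and is no camera call.
- ctrl.hand_in(): hands the job in, once; it reports no verdict.
Trained networks look in the newest picture that a camera, given by its name, has taken for a name from the list of things; names that differ only in an ending like _2 or _b are one class to them, and where a whole thing is asked for, a point or a joint stands for the part that bears it (a point fixed in the world has none). Each returns a list of dicts, best first, with "score" (0 to 1); they miss things now and then, are a little off and sometimes report something else, mostly with a low value. They report only what shows in the picture. A call takes as long as a camera call. They do not tell look-alikes from the thing itself.
- ctrl.spot_in(camera, label): "bbox" ([centre column, centre row, width, height] in pixels, round what is visible of it).
- ctrl.place_of(camera, label): "centre" ([column, row] in pixels: a listed point, or the origin of a listed thing).
The state is a dict: "time_s": time; "qpos": joint angles; "joint_vel": joint speeds; "tau": joint torques, N m; "ee_pos": TCP position; "eef_rot": TCP orientation; "force": force on the tool from outside, world axes, zero at the start; "moment": the same for the moment, N m; "grip_width": finger opening in m.
Only numpy, scipy, OpenCV 4.12 (cv2) and the standard library are available. Lean on these libraries where they do the work, as an engineer would, in place of code of your own. Each camera call takes 0.05 s, during which the arm holds its last target. There are 200 camera calls.

### The job

Two small drilling jigs stand on the worktop, each with a resin casting on its dowels and a hinged hold-down bar standing open in front of it. Push the cream casting down until you feel that it sits fully home on its rests, and only then fold its own hold-down bar over it until it lies flat and closed. Leave the jig with the olive-green casting as it is.

Things in the scene. Friction and masses are not known exactly. Their poses are not given: they have to be found in the camera images.
- cream_jig: fixed jig that holds the cream casting: dark grey metal plate 100 x 112 x 10 mm (x, y, z); origin at the centre of its underside. x points from casting to hinge (roughly towards the robot, yaw pi +- 0.55), y along the hinge line, z up. Hinge line at x +38 mm, z 42 mm, between two dark ears 50 mm high, 21 mm to either side. Casting centre at x -12 mm, y 0
- cream_casting_top (a point): middle of the flat top face of the cream casting, a block 46 x 80 x 16 mm (x, y, z) on the jig's two dowels; any part of the top may be pressed, best near the middle. Axes as the jig's. It stands 5 to 11 mm proud at the start; fully down, this point is 32 mm above the worktop. The hinge line is 50 mm from it along +x
- cream_casting (a joint): how far the cream casting stands above its rests, m: 0 = fully down. It slides on the dowels only with about 5 N of push, stays where it is left, and stops hard at 0
- cream_bar_tip (a point): inside the red end of the cream casting's hold-down bar, 60 mm from the hinge line. The steel bar is 20 mm wide, 9 mm thick (red end 22 wide, 14 long, 11 thick, reaching 3 mm past this point), with a black rubber pad under it 50 mm from the hinge line. x runs along the bar from tip to hinge, y along the hinge line, z out of the face that is uppermost when closed
- cream_bar (a joint): angle of that bar, rad: 0 = closed, flat over the casting; 1.57 = upright; starts at 1.75 to 2.1, leaning back away from the casting; stops at 2.15. Stiff hinge: it stays where left and takes about 2 N at the tip to move. Closed, its top is 47 mm above the worktop; the pad just clears a seated casting and meets a proud one
- olive_casting_top (a point): the same point of the olive-green casting in the second, identical jig, which is to be left alone
- olive_bar_tip (a point): the same point of the hold-down bar of the olive-green casting's jig, which is also left open (1.75 to 2.1 rad)
Mind the look-alikes: they are no part of the job. What is shaped like the cream_jig but blue is not meant.

How it is judged:
By the outcome, as a careful person would: the job done as asked, in the order asked, and still so for the second after the job is handed in, with the robot touching nothing.
It also fails if it takes over 40 s, if anything falls off the work surface, if the arm or the gripper's body presses on something with over 40 N, if the wrist force passes 120 N, or if a joint passes its speed limit or range.

## Working session

There is one attempt and no reset: what is moved stays moved. The work goes in short steps, Python scripts to look and compute and a shell command to move; the robot and the scene stay as the last step left them, time stands still between calls to the robot, and variables do not carry over. Pictures are saved under pics/ and viewed, about 8 in all and at most 12, crops included, and the job is handed in when it is done.

```bash
mkdir -p pics
cat > h.py <<'E'
import numpy as np,cv2
from station import ctrl
def f(p,h=400): return h/2/np.tan(np.radians(p["vertical_fov"])/2)
def world(cam,d,u,v,z=None):
    p=ctrl.camera_params(cam);F=f(p);T=np.linalg.inv(p["camera_from_world"])
    if z is None:
        dd=d[int(round(v))-1:int(round(v))+2,int(round(u))-1:int(round(u))+2];dd=np.median(dd)
        return (T@[(u-p["cx"])/F*dd,(v-p["cy"])/F*dd,dd,1])[:3]
    r=T[:3,:3]@[(u-p["cx"])/F,(v-p["cy"])/F,1];return T[:3,3]+r*(z-T[2,3])/r[2]
E
python3 - <<'E'
from h import *
o=ctrl.get_obs();print(o["ee_pos"],o["eef_rot"],o["grip_width"])
for c in("top","scene"):
    im,d=ctrl.camera(c);cv2.imwrite(f"pics/{c}0.png",im[:,:,::-1]);np.save(f"{c}0.npy",d)
    for l in("cream_jig","cream_casting_top","cream_bar_tip","olive_casting_top","olive_bar_tip"):
        for r in ctrl.place_of(c,l)[:4]:
            u,v=r["centre"];print(c,l,round(r["score"],2),np.round([u,v]),np.round(world(c,d,u,v),3) if 0<u<639 and 0<v<399 else'')
E
```

```text
[ 0.12094597 -0.53625551  0.20487889] [-3.14150536e+00  1.17808735e-03 -1.34900461e+00] 0.09376513546542475
top cream_jig 0.7 [437. 269.] [ 0.326 -0.417  0.035]
top cream_jig 0.56 [293. 150.] [ 0.641 -0.047  0.038]
top cream_casting_top 0.61 [442. 267.] [ 0.333 -0.426  0.052]
top cream_casting_top 0.55 [292. 143.] [ 0.661 -0.047  0.04 ]
top cream_bar_tip 0.62 [444. 265.] [ 0.337 -0.432  0.048]
top cream_bar_tip 0.58 [276. 167.] [ 0.602  0.004 -0.   ]
top olive_casting_top 0.53 [294. 146.] [ 0.653 -0.052  0.039]
top olive_bar_tip 0.58 [230. 214.] [0.475 0.107 0.096]
scene cream_jig 0.7 [448. 240.] [ 0.271 -0.408  0.042]
scene cream_casting_top 0.75 [447. 230.] [ 0.299 -0.417  0.051]
scene cream_bar_tip 0.6 [446. 221.] [ 0.332 -0.428  0.053]
scene olive_casting_top 0.82 [224. 206.] [0.55  0.134 0.042]
scene olive_bar_tip 0.67 [231. 205.] [0.472 0.114 0.1  ]
scene olive_bar_tip 0.18 [222. 208.] [0.544 0.14  0.038]
```

View pics/top0.png

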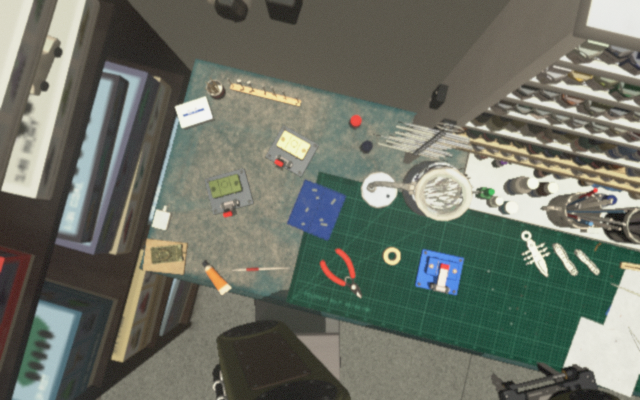

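View pics/scene0.png

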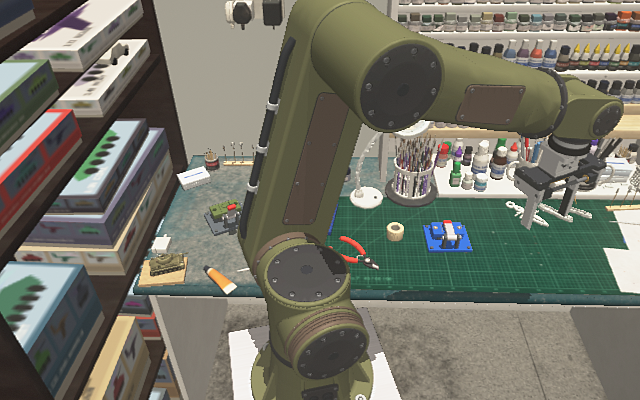

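The top view shows the cream casting at about (293,145) with its open bar's red tip at about (281,163). The olive casting is at (227,186), and the blue look-alike jig is at (440,272). Next I measure the cream jig from depth.

Run:
```python
from h import *
im=cv2.imread("pics/top0.png");d=np.load("top0.npy")
def blob(m,name):
    n,l,s,c=cv2.connectedComponentsWithStats(m.astype(np.uint8))
    for i in range(1,n):
        if s[i,4]>15:
            ys,xs=np.where(l==i);P=np.array([world("top",d,x,y) for x,y in zip(xs,ys)])
            r=cv2.minAreaRect((P[:,:2]*1000).astype(np.float32))
            print(name,c[i].round(1),s[i,4],"mean",P.mean(0).round(4),"zmed",np.median(P[:,2]).round(4),"zmax",P[:,2].max().round(3),"rect",np.round(r[0],1),np.round(r[1],1),round(r[2],1))
hsv=cv2.cvtColor(im,cv2.COLOR_BGR2HSV)
W=np.zeros(im.shape[:2],bool);W[120:185,255:325]=1
H,S,V=hsv[...,0].astype(int),hsv[...,1],hsv[...,2]
blob(W&(H>18)&(H<40)&(S>35)&(V>150),"cream")
blob(W&((H<8)|(H>172))&(S>120),"red")
cv2.imwrite("pics/c0.png",cv2.resize(im[100:240,190:340],None,fx=5,fy=4.2,interpolation=2)[:600])
```

```text
cream [265.4 121.5] 24 mean [7.281e-01 2.950e-02 2.000e-04] zmed 0.0001 zmax 0.001 rect [728.3  29.2] [10.2 20.4] 13.8
cream [279.6 123.4] 87 mean [ 7.224e-01 -9.200e-03  2.000e-04] zmed 0.0 zmax 0.002 rect [717.9 -17.1] [57.2 27.7] 89.3
cream [308.4 123.8] 84 mean [ 7.20e-01 -8.77e-02 -7.00e-04] zmed -0.0008 zmax 0.001 rect [721.6 -89.2] [24.  37.2] 32.5
cream [292.6 144.2] 549 mean [ 0.6579 -0.0466  0.0357] zmed 0.0384 zmax 0.042 rect [659.9 -46.3] [88.1 53. ] 59.8
cream [264.6 151.8] 42 mean [ 6.452e-01  3.260e-02 -4.000e-04] zmed -0.0005 zmax 0.001 rect [645.9  32.8] [10.8 30.5] 63.0
cream [269.4 162.2] 16 mean [ 6.164e-01  1.980e-02 -3.000e-04] zmed -0.0003 zmax 0.001 rect [615.4  18.7] [21.3  7.2] 50.2
cream [277.1 171.2] 16 mean [ 5.916e-01 -8.000e-04 -5.000e-04] zmed -0.0001 zmax 0.0 rect [ 5.919e+02 -3.000e-01] [15.2  9.2] 36.2
red [278.5 162.6] 47 mean [ 0.6014 -0.0155  0.0943] zmed 0.1004 zmax 0.103 rect [605.5  -9.5] [36.8 13.1] 55.2
```

View pics/c0.png

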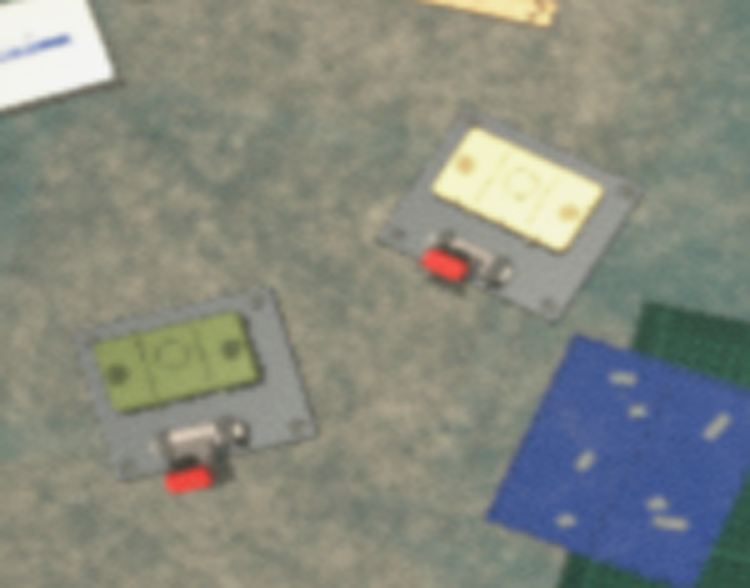

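Run:
```python
from h import *
d=np.load("top0.npy");p=ctrl.camera_params("top");F=f(p);v,u=np.mgrid[0:400,0:640]
P=np.stack([(u-p["cx"])/F*d,(v-p["cy"])/F*d,d,np.ones_like(d)],-1)@np.linalg.inv(p["camera_from_world"]).T
P=P[d>0][:,:3]
print("      y",*range(-60,21,5))
for x in np.arange(.75,.1,-.05):
    print(round(x,2),[int(100*q[:,2].max()) if len(q:=P[(abs(P[:,0]-x)<.025)&(abs(P[:,1]-y/100)<.025)]) else None for y in range(-60,21,5)])
R=cv2.Rodrigues
o=ctrl.get_obs();print(o["eef_rot"])
```

```text
y -60 -55 -50 -45 -40 -35 -30 -25 -20 -15 -10 -5 0 5 10 15 20
0.75 [None, None, None, None, 57, 60, 54, 52, 4, 0, 0, 7, 49, 0, 0, 2, 3]
0.7 [None, None, None, None, None, 70, 0, 3, 4, 0, 1, 4, 4, 0, 0, 0, 3]
0.65 [None, 1, 39, 69, 69, 78, 0, 30, 0, 0, 4, 4, 5, 1, 0, 0, 0]
0.6 [53, 60, 67, 68, 67, 83, 83, 43, 0, 0, 2, 9, 10, 0, 4, 1, 1]
0.55 [47, 9, 2, 19, 30, 82, 27, 19, 1, 2, 1, 1, 0, 1, 4, 4, 1]
0.5 [13, 9, 19, 18, 30, 28, 27, 1, 1, 2, 2, 1, 0, 1, 10, 7, 1]
0.45 [6, 2, 0, 0, 28, 26, 0, 0, 0, 1, 2, 1, 0, 0, 9, 0, 0]
0.4 [0, 0, 0, 0, 1, 0, 3, 0, 0, 1, 1, 0, 0, 0, 0, 0, 0]
0.35 [0, 0, 1, 5, 5, 1, 3, 0, 2, 2, 2, 0, 0, 1, 0, 2, 2]
0.3 [0, 0, 1, 5, 5, 1, 0, 0, 1, 2, 1, 0, 0, 0, 0, 2, 1]
0.25 [0, 0, 0, 5, 5, 0, 0, 0, 1, 64, 64, 62, 59, 47, 0, 0, None]
0.2 [0, 49, 48, 0, 0, 0, 0, 0, 0, 0, 0, 0, 55, 47, 32, None, None]
0.15 [34, 40, 46, 34, 0, 0, 0, 0, 0, 0, 0, 0, None, 45, 36, -63, -64]
[ 3.14157098e+00  4.06738405e-05 -1.34895386e+00]
```

```bash
python3 -m inch '[-3.04,-3.07,0,0,0,0,0,-3.04,-3.07,0,0,0,0,0,-3.04,-3.07,0,0,0,0,0,-3.04,-3.07,0,0,0,0,0,-3.04,-3.07,0,0,0,0,0,-3.04,-3.07,0,0,0,0,0,-3.04,-3.07,0,0,0,0,0,-3.04,-3.07,0,0,0,0,0,-3.04,-3.07,0,0,0,0,0,-3.04,-3.07,0,0,0,0,0,-3.04,-3.07,0,0,0,0,0,-3.04,-3.07,0,0,0,0,0,0,0,0,0,0,-0.184,0,0,0,0,0,0,-0.184,0,0,0,0,0,0,-0.184,0,0,0,0,0,0,-0.184,0,0,0,0,0,0,-0.184,0,0,0,0,0,0,-0.184,0,0,0,0,0,0,-0.184,0,0,0,0,0,0,-0.184,0]' 20; python3 -c "
from h import *
print(ctrl.get_obs()['qpos'])"
```

```text
time_s: 3.1
ee_pos: [0.4001, -0.0996, 0.2055]
eef_rot: [3.141, -0.0, 0.129]
force: [-0.1, 0.5, -0.1]
grip_width: 0.0003
[-3.32909670e-01 -1.33446164e-02  1.87899225e+00  1.09265691e-05
  1.27569220e+00 -4.61952452e-01]
```

```bash
python3 -m inch '[0,0,0,0,0,-0.182,0,0,0,0,0,0,-0.182,0,0,0,0,0,0,-0.182,0,0,0,0,0,0,-0.182,0,0,0,0,0,0,-0.183,0,2.94,2.9,0,0,0,0,0,2.94,2.9,0,0,0,0,0,2.94,2.9,0,0,0,0,0,2.94,2.9,0,0,0,0,0,2.94,2.9,0,0,0,0,0]'
python3 - <<'E'
from h import *
from scipy.spatial.transform import Rotation as Ro
o=ctrl.get_obs();print(o["ee_pos"],o["eef_rot"])
im,d=ctrl.camera("wrist");cv2.imwrite("pics/w1.png",im[:,:,::-1]);np.save("w1.npy",d)
p=ctrl.camera_params("wrist");F=f(p)
T=np.eye(4);T[:3,:3]=Ro.from_euler("xyz",o["eef_rot"]).as_matrix();T[:3,3]=o["ee_pos"];T=T@p["mount"]
np.save("T1.npy",T)
for l in("cream_casting_top","cream_bar_tip","cream_jig"):
    for r in ctrl.place_of("wrist",l)[:2]:
        u,v=r["centre"];z=d[int(v),int(u)];print(l,round(r["score"],2),np.round([u,v]),(T@[(u-p["cx"])/F*z,(v-p["cy"])/F*z,z,1])[:3].round(4))
# casting top from depth/colour
v,u=np.mgrid[0:400,0:640];P=(np.stack([(u-p["cx"])/F*d,(v-p["cy"])/F*d,d,np.ones_like(d)],-1)@T.T)[...,:3]
h=cv2.cvtColor(im,cv2.COLOR_RGB2HSV);H,S,V=[h[...,i].astype(int) for i in range(3)]
for n,m in(("cream",(d>0)&(H>18)&(H<40)&(S>35)&(V>150)&(P[...,2]>.03)&(P[...,2]<.06)),("red",(d>0)&((H<8)|(H>172))&(S>120)&(P[...,2]>.03)&(P[...,0]>.55))):
    Q=P[m]
    if len(Q)<20: print(n,"none");continue
    r=cv2.minAreaRect((Q[:,:2]*1000).astype(np.float32));print(n,len(Q),np.median(Q,0).round(4),r,Q[:,2].min(),Q[:,2].max())
E
```

```text
time_s: 4.35
ee_pos: [0.6012, -0.047, 0.2054]
eef_rot: [3.142, 0.0, 1.034]
force: [-0.4, -0.9, 0.3]
grip_width: 0.0002
[ 0.60115408 -0.04700402  0.20537085] [3.14153664e+00 3.69037541e-05 1.03407898e+00]
cream_casting_top 0.97 [343. 223.] [ 0.653  -0.0492  0.0388]
cream_bar_tip 0.86 [349. 182.] [ 0.5998 -0.0172  0.1027]
cream_jig 0.66 [342. 205.] [ 0.6343 -0.0391  0.0364]
cream_jig 0.37 [350. 182.] [ 0.5999 -0.0166  0.1027]
cream 5487 [0.558  0.1086 0.0384] ((544.629150390625, -1.87982177734375), (660.7074584960938, 295.7150573730469), 37.21052551269531) 0.03000492060790305 0.059765480448394304
red 382 [ 0.6006 -0.0114  0.1014] ((702.567626953125, 63.533958435058594), (279.4678955078125, 38.215049743652344), 42.21915054321289) 0.030013411368638665 0.10448919098526982
```

View pics/w1.png

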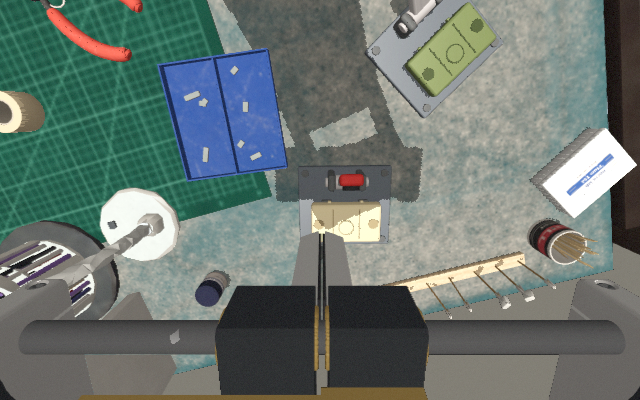

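The wrist view shows the jig square to the tool: casting around (346,224), red bar end at (351,181). I'll go over the casting and down to just above it.

```bash
python3 -m inch '[2.7,4.8,0,0,0,0,0,0,0,4.5,0,0,0,0,0,0,4.5,0,0,0,0,0,0,3.5,0,0,0,0,0,0,2,0,0,0,0,0,0,0,0,0,0,0]'; python3 -m inch '[0,0,0.4,0,0,0,0,0,0,0.3,0,0,0,0,0,0,0.2,0,0,0,0]';python3 -m inch '[0,0,0.2,0,0,0,0,0,0,0,0,0,0,0]';python3 -m inch '[0,0,0.2,0,0,0,0,0,0,0,0,0,0,0]'
```

```text
time_s: 5.3
ee_pos: [0.6543, -0.049, 0.0601]
eef_rot: [-3.14, 0.001, 1.034]
force: [0.0, 0.2, -0.0]
grip_width: 0.0005
time_s: 5.68
ee_pos: [0.6551, -0.0488, 0.0519]
eef_rot: [3.141, -0.0, 1.034]
force: [-0.9, -0.4, -0.2]
grip_width: 0.0005
time_s: 5.92
ee_pos: [0.6549, -0.0487, 0.0494]
eef_rot: [-3.141, 0.0, 1.034]
force: [0.8, -0.0, -0.8]
grip_width: 0.0007
time_s: 6.18
ee_pos: [0.6549, -0.0488, 0.0473]
eef_rot: [-3.141, 0.0, 1.034]
force: [-0.7, 0.8, -0.2]
grip_width: -0.0
```

```bash
python3 -m inch '[0,0,0.35,0,0,0,0,0,0,0.35,0,0,0,0,0,0,0,0,0,0,0]'; for i in 1; do python3 -m inch '[0,0,0.2,0,0,0,0,0,0,0,0,0,0,0]';python3 -m inch '[0,0,0.2,0,0,0,0,0,0,0,0,0,0,0]'; python3 -m inch '[0,0,0.15,0,0,0,0,0,0,0,0,0,0,0]'; done
```

```text
time_s: 6.55
ee_pos: [0.6547, -0.0488, 0.04]
eef_rot: [-3.141, 0.0, 1.034]
force: [0.0, 0.2, 0.9]
grip_width: 0.0006
time_s: 6.8
ee_pos: [0.6551, -0.0488, 0.0386]
eef_rot: [3.141, -0.0, 1.034]
force: [-0.5, 0.2, 0.9]
grip_width: 0.0005
time_s: 7.05
ee_pos: [0.655, -0.0488, 0.0365]
eef_rot: [3.141, -0.0, 1.034]
force: [0.0, -0.2, 3.0]
grip_width: 0.0006
time_s: 7.3
ee_pos: [0.655, -0.0488, 0.0349]
eef_rot: [3.141, -0.0, 1.034]
force: [0.2, -0.5, 3.5]
grip_width: 0.0
```

```bash
for i in 1; do python3 -m inch '[0,0,0.15,0,0,0,0,0,0,0,0,0,0,0]';python3 -m inch '[0,0,0.15,0,0,0,0,0,0,0,0,0,0,0]'; python3 -m inch '[0,0,0.1,0,0,0,0,0,0,0,0,0,0,0]'; done
```

```text
time_s: 7.55
ee_pos: [0.655, -0.0488, 0.0333]
eef_rot: [3.141, -0.0, 1.034]
force: [1.0, -0.3, 3.0]
grip_width: 0.0004
time_s: 7.8
ee_pos: [0.6551, -0.0488, 0.0322]
eef_rot: [3.141, -0.0, 1.034]
force: [-1.4, 0.2, 6.7]
grip_width: 0.0
time_s: 8.05
ee_pos: [0.6552, -0.0488, 0.0322]
eef_rot: [3.141, -0.0, 1.034]
force: [-6.3, -1.2, 16.4]
grip_width: 0.0003
```

```bash
python3 -m inch '[0,0,0.1,0,0,0,0,0,0,0,0,0,0,0,0,0,0,0,0,0,0]'
```

```text
time_s: 8.43
ee_pos: [0.6552, -0.0488, 0.0321]
eef_rot: [3.141, -0.0, 1.034]
force: [-9.4, 0.8, 23.5]
grip_width: 0.0006
```

Hard stop felt: the force rose to 23 N at z = 0.032, which is the seated height. Next I go up and behind the bar.

```bash
python3 -m inch '[0,0,-4.2,0,0,0,0,0,0,-4.2,0,0,0,0,0,0,-4.2,0,0,0,0,0,-3.4,0,0,0,0,0,0,-3.4,0,0,0,0,0,0,-3.4,0,0,0,0,0,0,0,0,0,0,0,0]'
python3 - <<'E'
from h import *
from scipy.spatial.transform import Rotation as Ro
o=ctrl.get_obs()
im,d=ctrl.camera("wrist");cv2.imwrite("pics/w2.png",im[60:340,180:500,::-1])
p=ctrl.camera_params("wrist");F=f(p)
T=np.eye(4);T[:3,:3]=Ro.from_euler("xyz",o["eef_rot"]).as_matrix();T[:3,3]=o["ee_pos"];A=T@p["mount"]
for l in("cream_casting_top","cream_bar_tip"):
    for r in ctrl.place_of("wrist",l)[:2]:
        u,v=r["centre"];z=d[int(v),int(u)];q=(A@[(u-p["cx"])/F*z,(v-p["cy"])/F*z,z,1]);print(l,round(r["score"],2),np.round([u,v]),q[:3].round(4),"tool",(np.linalg.inv(T)@q)[:3].round(4))
E
```

```text
time_s: 9.3
ee_pos: [0.5661, 0.0043, 0.1559]
eef_rot: [-3.141, 0.0, 1.035]
force: [0.1, -0.5, -0.2]
grip_width: 0.0008
```

View pics/w2.png

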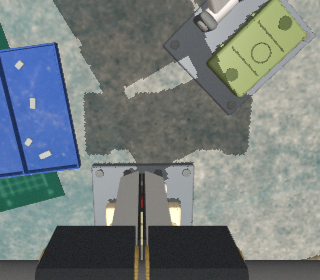

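The casting looks unchanged and the fingers hide the bar, its red end showing between them at about (142,200) in the crop. I'll go down behind it and begin the push.

```bash
python3 -m inch '[0,0,2.5,0,0,0,0,0,0,2.5,0,0,0,0,0,0,2.5,0,0,0,0,0,0,0,0,0,0,0]'; python3 -m inch '[0,0.8,0,0,0,0,0,0,0.7,0,0,0,0,0]';python3 -m inch '[0,0.8,0,0,0,0,0,0,0.7,0,0,0,0,0]'; python3 -m inch '[0,0.8,0,0,0,0,0,0,0.7,0,0,0,0,0]'
```

```text
time_s: 9.95
ee_pos: [0.5668, 0.003, 0.0791]
eef_rot: [-3.138, 0.002, 1.033]
force: [-0.2, 0.2, -0.3]
grip_width: 0.0005
time_s: 10.2
ee_pos: [0.5814, -0.0048, 0.0821]
eef_rot: [3.14, -0.001, 1.034]
force: [-0.3, 0.6, -0.4]
grip_width: 0.0007
time_s: 10.45
ee_pos: [0.5936, -0.0122, 0.0813]
eef_rot: [3.142, -0.0, 1.034]
force: [-1.9, 2.3, 1.7]
grip_width: 0.0003
time_s: 10.7
ee_pos: [0.6063, -0.0197, 0.0809]
eef_rot: [-3.141, -0.0, 1.034]
force: [-3.0, 2.1, 0.2]
grip_width: 0.0005
```

```bash
python3 -m inch '[0,0.8,0,0,0,0,0,0,0.7,0,0,0,0,0]';python3 -m inch '[0,0.7,0,0,0,0,0,0,0.7,0.2,0,0,0,0]'; python3 -m inch '[0,0.6,0.5,0,0,0,0,0,0.5,0.5,0,0,0,0]'; python3 -m inch '[0,0.4,0.6,0,0,0,0,0,0.3,0.5,0,0,0,0]'
```

```text
time_s: 10.95
ee_pos: [0.619, -0.0276, 0.0806]
eef_rot: [-3.141, 0.0, 1.034]
force: [-2.7, 2.0, -0.5]
grip_width: 0.0004
time_s: 11.2
ee_pos: [0.631, -0.0346, 0.0787]
eef_rot: [-3.141, 0.0, 1.034]
force: [-6.0, 3.6, -3.1]
grip_width: 0.0006
time_s: 11.45
ee_pos: [0.6396, -0.0397, 0.0677]
eef_rot: [-3.138, 0.001, 1.034]
force: [-8.7, 6.4, -4.2]
grip_width: 0.0005
time_s: 11.7
ee_pos: [0.6448, -0.0427, 0.0562]
eef_rot: [-3.136, 0.001, 1.034]
force: [-12.9, 8.7, -2.6]
grip_width: 0.0005
```

Force is mostly horizontal, which I did not expect. I'll look before going on.

Run:
```python
from h import *
a,_=ctrl.camera("wrist");t,_=ctrl.camera("scene");p,_=ctrl.camera("top")
b=cv2.resize(a[100:260,240:440],(750,600),interpolation=2)
cv2.imwrite("pics/w3.png",b[:,:,::-1])
def c(i,x,y): return cv2.resize(i[y:y+75,x:x+100],(400,300),interpolation=2)
cv2.imwrite("pics/s3.png",np.hstack([c(t,230,150),c(p,245,110)])[:,:,::-1])
print(ctrl.get_obs()["force"],ctrl.get_obs()["ee_pos"])
```

```text
[ 0.3326875  -0.01628277  0.17031424] [ 0.64673512 -0.04391188  0.05761174]
```

View pics/w3.png

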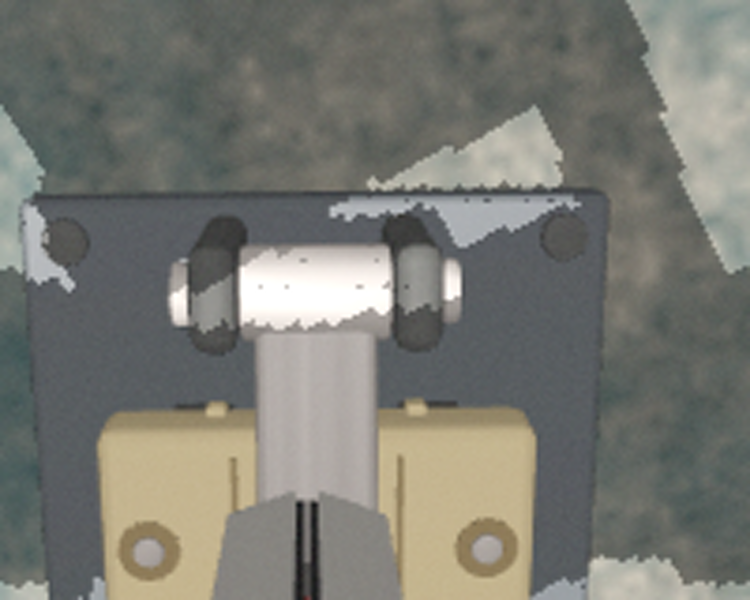

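The bar now lies forward over the casting with the fingertips on it, and the force has relaxed to zero. I'll press down in small steps until it stops.

```bash
python3 -m inch '[0,0.1,0.4,0,0,0,0,0,0,0,0,0,0,0]';python3 -m inch '[0,0,0.3,0,0,0,0,0,0,0,0,0,0,0]'; python3 -m inch '[0,0,0.2,0,0,0,0,0,0,0,0,0,0,0]'; python3 -m inch '[0,0,0.1,0,0,0,0,0,0,0,0,0,0,0]'
```

```text
time_s: 12.1
ee_pos: [0.6476, -0.0444, 0.0541]
eef_rot: [3.141, -0.0, 1.034]
force: [0.7, -0.0, 0.8]
grip_width: 0.0007
time_s: 12.35
ee_pos: [0.6473, -0.0443, 0.0509]
eef_rot: [3.141, -0.0, 1.034]
force: [0.3, -1.1, 0.2]
grip_width: 0.0006
time_s: 12.6
ee_pos: [0.6472, -0.0442, 0.0488]
eef_rot: [-3.142, 0.0, 1.034]
force: [0.3, -0.5, 1.8]
grip_width: 0.0005
time_s: 12.85
ee_pos: [0.6472, -0.0442, 0.0479]
eef_rot: [-3.142, 0.0, 1.034]
force: [1.4, -1.6, 1.0]
grip_width: 0.0005
```

```bash
python3 -m inch '[0,0,0.1,0,0,0,0,0,0,0,0,0,0,0]';python3 -m inch '[0,0,0.1,0,0,0,0,0,0,0,0,0,0,0]';python3 -m inch '[0,0,0.1,0,0,0,0,0,0,0,0,0,0,0]'
```

```text
time_s: 13.1
ee_pos: [0.6474, -0.0442, 0.0473]
eef_rot: [3.141, -0.0, 1.034]
force: [0.2, -0.6, 5.0]
grip_width: 0.0004
time_s: 13.35
ee_pos: [0.6475, -0.0442, 0.0469]
eef_rot: [3.141, -0.0, 1.034]
force: [-2.3, -0.5, 9.8]
grip_width: 0.0007
time_s: 13.6
ee_pos: [0.6477, -0.0443, 0.0466]
eef_rot: [3.14, -0.001, 1.034]
force: [-4.4, 0.4, 14.8]
grip_width: -0.0003
```

The hard stop at 0.047 matches a closed bar. I'll retract straight up and back, then check.

```bash
python3 -m inch '[0,0,-1,0,0,0,0,0,0,-4,0,0,0,0,0,0,-5,0,0,0,0,0,0,-5,0,0,0,0,0,-5,0,0,0,0,0,0,-3,0,0,0,0,0,0,0,0,0,0,0,0,0,0,0,0,0,0,0]'
python3 - <<'E'
from h import *
from scipy.spatial.transform import Rotation as Ro
o=ctrl.get_obs();im,d=ctrl.camera("wrist");p=ctrl.camera_params("wrist");F=f(p)
T=np.eye(4);T[:3,:3]=Ro.from_euler("xyz",o["eef_rot"]).as_matrix();T[:3,3]=o["ee_pos"];A=T@p["mount"]
v,u=np.mgrid[0:400,0:640];P=(np.stack([(u-p["cx"])/F*d,(v-p["cy"])/F*d,d,np.ones_like(d)],-1)@A.T)[...,:3]
c=np.array([.655,-.048]);ax=np.array([-.859,.511]);ay=np.array([.511,.859])
X=(P[...,:2]-c)@ax;Y=(P[...,:2]-c)@ay
for x in range(-20,50,8): 
    print(x,[(y,(lambda q:round(float(np.median(q))*1000,1) if len(q) else None)(P[...,2][(d>0)&(abs(X-x/1000)<.004)&(abs(Y-y/1000)<.004)])) for y in(-30,-20,0,20,30)])
cv2.imwrite("pics/w4.png",cv2.resize(im[80:330,200:500],None,fx=2.4,fy=2.4,interpolation=2)[:,:,::-1])
E
```

```text
time_s: 14.6
ee_pos: [0.5789, -0.0035, 0.1951]
eef_rot: [3.141, -0.0, 1.034]
force: [0.4, -0.6, -0.4]
grip_width: 0.0002
-20 [(-30, None), (-20, None), (0, None), (20, None), (30, 30.8)]
-12 [(-30, 31.8), (-20, None), (0, None), (20, None), (30, 31.5)]
-4 [(-30, 31.9), (-20, None), (0, None), (20, None), (30, 31.7)]
4 [(-30, 32.0), (-20, None), (0, None), (20, None), (30, 32.1)]
12 [(-30, 31.4), (-20, None), (0, None), (20, None), (30, 31.3)]
20 [(-30, 28.6), (-20, 9.4), (0, None), (20, 10.3), (30, 29.7)]
28 [(-30, 9.3), (-20, 9.4), (0, None), (20, 10.2), (30, 9.5)]
36 [(-30, 9.4), (-20, 9.7), (0, 45.7), (20, None), (30, 9.4)]
44 [(-30, 9.6), (-20, 48.3), (0, 46.7), (20, 48.3), (30, 9.5)]
```

View pics/w4.png

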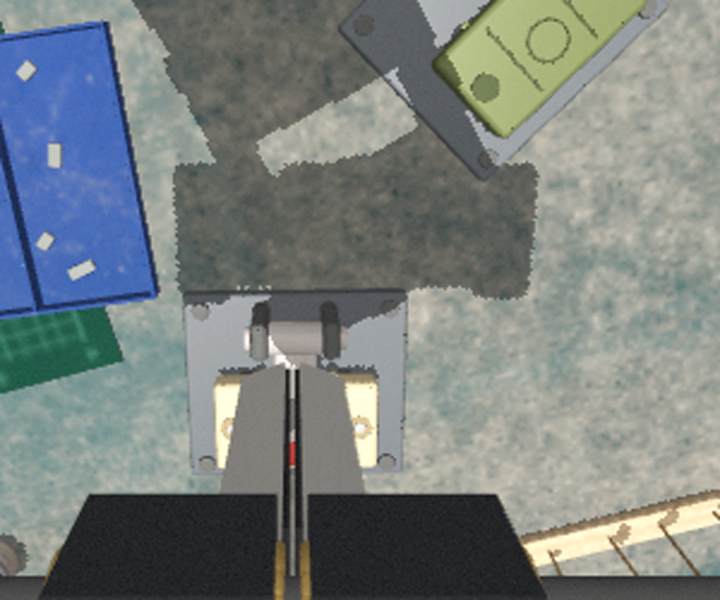

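The casting top reads 31.5–32 mm on both sides, so it is seated; the fingers hide the bar. I'll move sideways and check the bar's height.

```bash
python3 -m inch '[-3,-2,-1,0,0,0,0,-4,-2,0,0,0,0,0,0,0,0,0,0,0,0]'
python3 - <<'E'
from h import *
from scipy.spatial.transform import Rotation as Ro
o=ctrl.get_obs();im,d=ctrl.camera("wrist");p=ctrl.camera_params("wrist");F=f(p)
T=np.eye(4);T[:3,:3]=Ro.from_euler("xyz",o["eef_rot"]).as_matrix();T[:3,3]=o["ee_pos"];A=T@p["mount"]
v,u=np.mgrid[0:400,0:640];P=(np.stack([(u-p["cx"])/F*d,(v-p["cy"])/F*d,d,np.ones_like(d)],-1)@A.T)[...,:3]
c=np.array([.655,-.048]);ax=np.array([-.859,.511]);ay=np.array([.511,.859])
X=(P[...,:2]-c)@ax;Y=(P[...,:2]-c)@ay
for x in range(-20,50,6): 
    print(x,[(y,(lambda q:round(float(np.median(q))*1000,1) if len(q) else None)(P[...,2][(d>0)&(abs(X-x/1000)<.003)&(abs(Y-y/1000)<.004)])) for y in(-30,-20,0,20,30)])
for l in("cream_bar_tip","olive_bar_tip"):
  q=[]
  for r in ctrl.place_of("wrist",l)[:2]:
    a,b=r["centre"];print(l,r["score"],P[int(b),int(a)].round(4))
cv2.imwrite("pics/w5.png",im[:,:,::-1])
E
```

```text
time_s: 15.02
ee_pos: [0.5075, -0.0444, 0.2051]
eef_rot: [3.142, 0.0, 1.032]
force: [0.5, 1.0, 0.1]
grip_width: 0.0003
-20 [(-30, None), (-20, None), (0, None), (20, None), (30, None)]
-14 [(-30, None), (-20, None), (0, None), (20, None), (30, None)]
-8 [(-30, None), (-20, None), (0, None), (20, None), (30, None)]
-2 [(-30, 31.8), (-20, 31.3), (0, None), (20, 31.7), (30, 32.2)]
4 [(-30, 31.8), (-20, 31.5), (0, 44.3), (20, 31.4), (30, 31.9)]
10 [(-30, 31.2), (-20, 31.4), (0, 45.7), (20, 31.1), (30, 31.0)]
16 [(-30, 31.4), (-20, 31.3), (0, 45.9), (20, 31.7), (30, 31.8)]
22 [(-30, 22.8), (-20, 23.6), (0, 45.8), (20, 27.0), (30, 26.1)]
28 [(-30, 9.5), (-20, 9.4), (0, 45.6), (20, 19.1), (30, 9.6)]
34 [(-30, 9.3), (-20, 9.5), (0, 45.9), (20, None), (30, None)]
40 [(-30, 9.2), (-20, 9.0), (0, 45.7), (20, 48.4), (30, 9.2)]
46 [(-30, 9.3), (-20, 45.1), (0, 45.3), (20, 48.5), (30, 9.6)]
cream_bar_tip 0.65 [ 0.4867 -0.0146  0.3111]
olive_bar_tip 0.61 [0.4762 0.1139 0.0966]
```

View pics/w5.png

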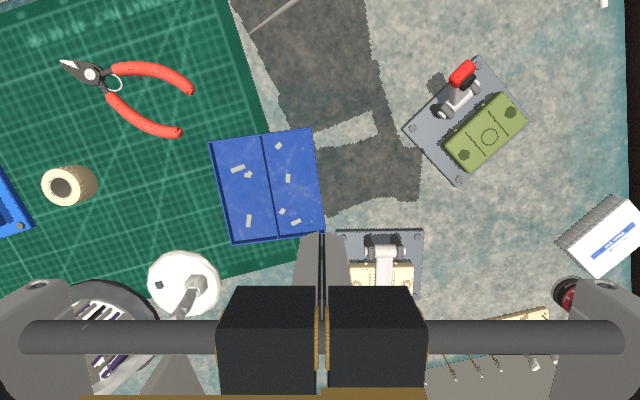

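The bar is level, at 45.6–45.9 mm from the hinge end to over the casting. The casting reads about 31.5 mm, and the olive jig (around (470,120)) is untouched with its bar still open.

```bash
python3 -c "
from station import ctrl
print(ctrl.hand_in())"
```

```text
the job is handed in; nothing more can be done
None
```

I pushed the cream casting fully home, then folded its own hold-down bar flat over it. I handed the job in at about 15 s with the arm clear of everything.

- **Casting:** it slid at about 3–7 N, then stopped hard at a tool height of 32 mm, where the force rose to 23 N. A later depth check read 31–32 mm on both sides of the bar (32 mm expected).
- **Bar:** I pressed it down to a firm stop at 47 mm with 15 N. Afterwards, depth showed it level at about 46 mm along the part I could see (47 mm expected; calibration is good to about 2 mm).
- **Olive jig:** I did not touch it. Its bar is still open, with the tip at 97 mm.
- **Checks that fell short:**
  - While folding the bar, the force briefly reached about 15 N sideways. It had gone when I paused to look.
  - The red tip of the closed bar was hidden by the gripper in the last picture, and the network's one report for it landed on the gripper, so I ignored it.

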